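Load module covers into the spring-clip dunnage rack

ROBOT

A 6-joint arm with a two-finger parallel gripper is mounted at the origin on the work surface. World frame = base frame: x ahead of the robot, y to its left, z up, the work surface at z = 0. Lengths are in m, angles in rad, forces in N, time in s.
With the tool pointing down it reaches from about 0.4 to 0.825 m from the base axis. Payload 7 kg.
Tool frame: the origin (TCP) lies midway between the tips of the shut fingers; the grasp point (between the pads) lies hold_point_z behind it (hold_point_z is the distance from the TCP to the grasp point, in m); z points along the fingers, y is the line along which they close (so a half turn about z gives the same grasp; the last joint's range is limited). The gripper opens to 88 mm and grips with 3 to 60 N. Pads are 19 mm wide; open, the fingers measure 130 mm over their backs; the gripper's body (78 mm by 193 mm) begins 47 mm behind the grasp point.
Start: joints at [-0.852, 0.359, 0.012, 0, -1.224, -0.288], TCP at [0.282, -0.613, 0.227] pointing down, gripper open.
Joint ranges: [-3.07, 3.07], [-1.43, 2.12], [-1.02, 1.25], [-3.03, 1.67], [-3.05, -0], [-3.03, 3.03]. Speed limits (rad/s): [2.39, 2.39, 3.01, 3.14, 3.14, 3.14].

INTERFACE

Orientations are given as [roll, pitch, yaw] about the fixed x, y, z axes, in that order (R = Rz(yaw) Ry(pitch) Rx(roll)).
In Python, from station import * gives the robot as it stands.
- The arm moves only by the tool apply_moves, never from a script. Its argument "steps" is a list of rows, each an object with "translation": the shift along the world's x, y, z scaled (see below), a list of three; "rotation": the turn, a rotation vector about the world's x, y, z scaled (see below), a list of three. A call has exactly 10 rows; each row is the pose to reach, as a shift and turn from the pose commanded when the call began; what a row does not reach only later rows make up. The controller multiplies each number of a shift by 250 mm and each number of a turn by 30 degrees. A row lasts 1/12 s, in which the tool goes at most 41.7 mm and 7.16 degrees, less where a joint would pass 70% of its speed; a pose out of reach is approached as far as the arm can. A call with a number of a shift or a turn outside -1 to 1 is refused whole. A call with a gripper value outside its range is refused whole. "jaw" is the closure, from -1 (fully open) to 1 (shut), so that 0 is half open, set as the call begins (left out, the last holds). The fingers move at their own pace and stop on an object; "newtons" is the grip in N (left out, the last holds). Time passes only in rows, so rows that repeat a pose let the fingers close, or fill a call up. It gives the time, the measured TCP pose, the force, the opening and the grip force at its end, in the units of the state.
- get_state(): the state, without advancing time (a new reading comes with each control period).
- grab_frame(name): name is "side" or "top" or "wrist"; returns the picture (480x640x3 uint8, blue, green, red); there is no depth.
- camera_model(name): a dict with "fx", "fy", "cx", "cy" (pixels), "k1" (the pictures are not rectified: a ray, as slopes to the right and down, at radius r is drawn at 1 + k1 r^2 times it, then the intrinsics apply), "xyz" and "rotation" of the camera in the world. Camera axes: x right, y down, z forward; pixel columns grow to the right and rows downward; lengths in m; the calibration is good to about 2 mm. A picture is of the moment at which its call begins: read the wrist's pose just before it. camera_model takes no time and is no camera call; for the wrist camera it gives the pose at the moment of the call.
- job_done(): hands the job in; it is judged then, once.
The state is a dict: "t": time; "q": joint angles; "qd": joint speeds; "joint_efforts": joint torques, N m; "eef_pos": TCP position; "ee_rot": TCP orientation; "force": force on the tool from outside, world axes, zero at the start; "moment": the same for the moment, N m; "width": finger opening in m; "gripper_force": force on a finger pad.
Only numpy, scipy, OpenCV 4.12 (cv2) and the standard library are available. Lean on these libraries where they do the work, as an engineer would, in place of code of your own. Each camera call takes 0.05 s, during which the arm holds its last target. There are 200 camera calls.

TASK

Swing the red keeper bar of the dunnage rack well aside, then push the blue-tabbed cover into the blue spring-clip slot and the orange-tabbed cover into the orange one, each straight down past the clips until it is fully home on the slot floor; do not drop them. Then swing the keeper bar fully back over the covers to its stop. Leave the white-tabbed cover standing in its tray and do not disturb the other things on the bench.

Things in the scene. Friction and masses are not known exactly. Their poses are not given: they have to be found in the camera images.
- cover_blue: cover on edge in the tray: black plate 120 (x) x 12 (y) x 75 mm tall, with blue grip tab centred on top, 50 (x) x 12 (y) mm, 75 to 115 mm above the lower edge, to pinch across y from above. 3 mm deep catch groove on both faces, 32 to 48 mm up. Same turned half round. 0.11 to 0.25 kg. Origin: middle of the lower edge, z up. Tray place varies.
- cover_orange: cover on edge in the tray: black plate 120 (x) x 12 (y) x 75 mm tall, with orange grip tab centred on top, 50 (x) x 12 (y) mm, 75 to 115 mm above the lower edge, to pinch across y from above. 3 mm deep catch groove on both faces, 32 to 48 mm up. Same turned half round. 0.11 to 0.25 kg. Origin: middle of the lower edge, z up. Tray place varies.
- cover_white: cover on edge in the tray: black plate 120 (x) x 12 (y) x 75 mm tall, with white grip tab centred on top, 50 (x) x 12 (y) mm, 75 to 115 mm above the lower edge, to pinch across y from above. 3 mm deep catch groove on both faces, 32 to 48 mm up. Same turned half round. 0.11 to 0.25 kg. Origin: middle of the lower edge, z up. To be left in the tray.
- tray: fixed yellow infeed tray on the right, 155 (x) x 240 (y) mm, 48 mm high; three slots along x, 70 mm apart in y, 15 mm wide and 126 mm long, floor 8 mm up. Origin: centre of its underside.
- slot_blue_seat (a point): middle of the floor of the blue slot, where the cover's lower edge must rest; x along the slot (cover's width), y across, z up. Left or right place varies, 70 mm apart. blue end guides: cheeks 17 mm apart, end walls 126 mm apart, 58 mm high above this floor, flared mouths up to 69 mm. The floor is a firm stop.
- slot_orange_seat (a point): middle of the floor of the orange slot, where the cover's lower edge must rest; x along the slot (cover's width), y across, z up. Left or right place varies, 70 mm apart. orange end guides: cheeks 17 mm apart, end walls 126 mm apart, 58 mm high above this floor, flared mouths up to 69 mm. The floor is a firm stop.
- slot_blue_clip (a point): middle between the two steel leaf clips of the blue slot, 38 mm above its floor; 40 mm wide (x), 6.5 mm apart here, flared tips 18 mm higher. A cover meets them about 46 mm above the floor; some 10 to 15 N pushes them apart, 4 to 6 N slides it on (its weight will not), and they spring into its grooves at the floor.
- slot_orange_clip (a point): middle between the two steel leaf clips of the orange slot, 38 mm above its floor; 40 mm wide (x), 6.5 mm apart here, flared tips 18 mm higher. A cover meets them about 46 mm above the floor; some 10 to 15 N pushes them apart, 4 to 6 N slides it on (its weight will not), and they spring into its grooves at the floor.
- keeper (a joint): angle of the red keeper bar, rad: 0 = closed at its stop, lying across both slots 5 mm above the shoulders of seated covers; grows to 1.25 = open as its free end swings level towards the robot (clockwise from above). Stays where left; about 0.5 N at the handle moves it. Clears both slots from 0.9 on. Starts at 0 to 0.25.
- keeper_grip (a point): point on the axis of the upright black handle at the keeper bar's free end, where to pinch or push it: a round post 14 mm across, from 30 mm below this point (the bar's top face) to 20 mm above it. z up.
- keeper_pivot (a point): on the upright hinge axis, level with keeper_grip and 165 mm from it. Bar 12 mm wide, 8 mm thick, its top 30 mm below this point. Axes: the rack's, parallel to those of the slots. Closed, the grip lies along -y from here; fully open, mostly along -x.
- screwdriver: screwdriver lying on the bench nearer the robot, bystander; to be left alone. Origin: on its own body, only for knowing where it is.
- wrench: steel open-ended wrench lying on the bench nearer the robot, bystander; to be left alone. Origin: on its own body, only for knowing where it is.
- tape_roll: yellow ring, 90 mm across and 24 mm high, right side, nearer the robot, bystander; to be left alone. Origin: centre of its underside.
- cap_box: small open red box 130 x 90 x 50 mm, left side, bystander; to be left alone. Origin: centre of its underside.
- cleaner: white bottle with red cap, 56 mm across and 160 mm high, left side, bystander; to be left alone. Origin: centre of its underside.
- mug: blue mug, 80 mm across and 90 mm high, left side, bystander; to be left alone. Origin: centre of its underside.
- parts_bin: small open yellow bin 140 x 100 x 70 mm, right of the tray, bystander; to be left alone. Origin: centre of its underside.

How it is judged:
By the outcome, as a careful person would: the job done as asked, in the order asked, and still so for the second after the job is handed in, with the robot touching nothing.
It also fails if it takes over 72 s, if anything falls off the work surface, if the arm or the gripper's body presses on something with over 40 N, if the wrist force passes 120 N, or if a joint passes its speed limit or range.

## Working session

There is one attempt and no reset: what is moved stays moved. The work goes in short steps, Python scripts to look and compute and a tool call to move; the robot and the scene stay as the last step left them, time stands still between calls to the robot, and variables do not carry over. Pictures are saved under pics/ and viewed, at most 10 in all, crops included, and the job is handed in when it is done.

Besides the shell and the picture viewer there is one more tool, called after ">>>" as a command line: name --argument value ..., lists and objects as JSON in quotes. apply_moves: Moves the arm, as the interface text tells. Shifts and turns lie within -1 to 1; 1 stands for 250 mm of shift or 30 degrees of turn. Its arguments: {"type":"object","properties":{"steps":{"type":"array"},"jaw":{"type":"number"},"newtons":{"type":"number"}},"required":["steps"]}

```bash
mkdir -p pics; ls
python3 - <<'E'
from station import *
import cv2
s=get_state(); print(s)
for n in ["top","side"]:
    print(n,camera_model(n)); cv2.imwrite(f"pics/{n}0.png",grab_frame(n))
E
```

```text
pics
{'t': 0.0, 'q': array([-8.51902688e-01,  3.59394433e-01,  1.10417554e-02, -3.66934924e-04,
       -1.22409330e+00, -2.88111199e-01]), 'qd': array([-0.00046634, -0.00069212, -0.00125891, -0.00068036, -0.00176255,
        0.0007318 ]), 'joint_efforts': array([ 1.63132168e-03, -5.82705295e+01,  2.93052936e+01,  6.99711442e+00,
        6.68093868e-03, -1.82067188e-04]), 'eef_pos': array([ 0.28164397, -0.61288418,  0.22560734]), 'ee_rot': array([ 3.13991298e+00, -1.38061202e-04, -2.71093507e+00]), 'force': array([0.39437887, 0.86383966, 1.03490085]), 'moment': array([ 0.00908456, -0.04477491,  0.07435436]), 'gripper_force': 0.0, 'width': 0.08744558588142533}
top {'fx': 438.9946543143727, 'fy': 438.9946543143727, 'cx': 317.9137235723767, 'cy': 243.5416188535596, 'k1': -0.009618204818923488, 'xyz': array([ 0.2570476 , -0.05389239,  1.4265729 ]), 'rotation': array([-2.99412903,  0.01070231, -1.58777319])}
side {'fx': 512.7516771748848, 'fy': 512.7516771748848, 'cx': 320.2435396014456, 'cy': 235.6267103230445, 'k1': -0.12751622390037892, 'xyz': array([ 0.10587281, -1.15423048,  0.88389321]), 'rotation': array([-2.16280435, -0.01838524, -0.29750308])}
```

View pics/top0.png

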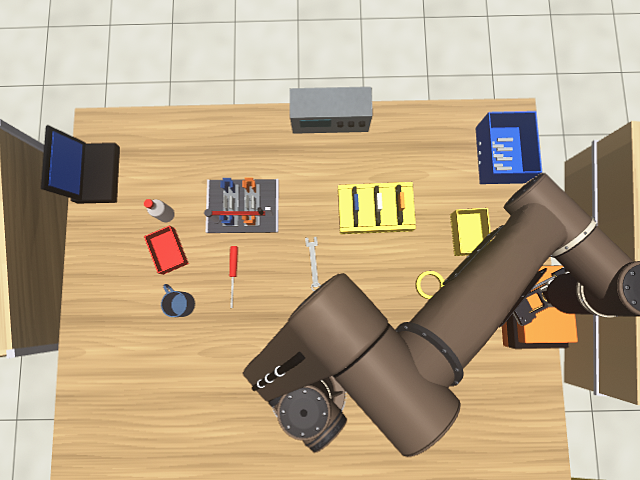

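View pics/side0.png

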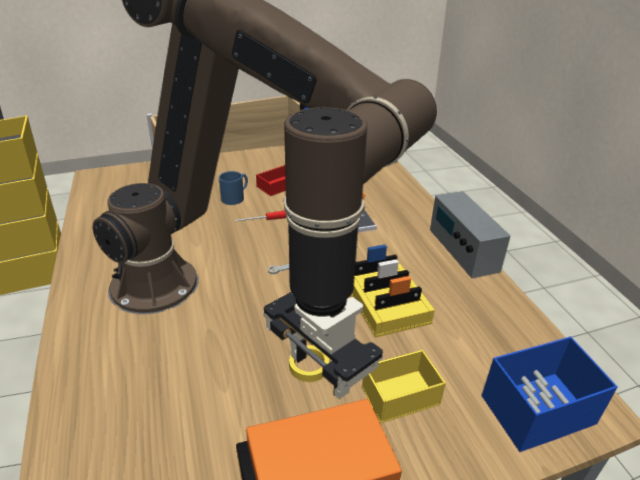

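```bash
cat > h.py <<'E'
from station import *
import numpy as np, cv2
from scipy.spatial.transform import Rotation as R
def cam(n):
    m=camera_model(n); m=dict(m); m['R']=R.from_euler('xyz',m['rotation']).as_matrix(); return m
def ray(m,uv):
    uv=np.atleast_2d(np.asarray(uv,float)); p=np.c_[(uv[:,0]-m['cx'])/m['fx'],(uv[:,1]-m['cy'])/m['fy']]
    s=p.copy()
    for _ in range(20): s=p/(1+m['k1']*(s**2).sum(1,keepdims=True))
    return np.c_[s,np.ones(len(s))]@m['R'].T
def plane(m,uv,z):
    d=ray(m,uv); return m['xyz']+d*((z-m['xyz'][2])/d[:,2:3])
def proj(m,P):
    c=(np.atleast_2d(P)-m['xyz'])@m['R']; s=c[:,:2]/c[:,2:3]; s=s*(1+m['k1']*(s**2).sum(1,keepdims=True))
    return s*[m['fx'],m['fy']]+[m['cx'],m['cy']]
def tri(m1,u1,m2,u2):
    A=np.zeros((3,3));b=np.zeros(3)
    for m,u in((m1,u1),(m2,u2)):
        d=ray(m,u)[0];d/=np.linalg.norm(d);M=np.eye(3)-np.outer(d,d);A+=M;b+=M@m['xyz']
    return np.linalg.solve(A,b)
E
python3 - <<'E'
from h import *
np.set_printoptions(precision=4,suppress=True)
m=cam('top')
print("tabs",plane(m,[(356,202),(378,202),(402,201)],.123))
print("tray",plane(m,[(340,185),(412,182),(415,230),(342,233)],.048))
print("rack plate",plane(m,[(207,180),(278,180),(278,232),(206,232)],.01))
print("pivot,grip",plane(m,[(208,212),(267,208)],.12))
w=cam('wrist'); s=get_state(); T=R.from_euler('xyz',s['ee_rot']).as_matrix()
print(w['fx'],w['cx'],w['cy'],w['k1'],T.T@(w['xyz']-s['eef_pos']),T.T@w['R'])
im=cv2.imread('pics/top0.png')[165:245,195:425]
cv2.imwrite('pics/c0.png',cv2.resize(im,None,fx=3.4,fy=3.4,interpolation=cv2.INTER_CUBIC))
E
```

```text
tabs [[ 0.5765 -0.1613  0.123 ]
 [ 0.5752 -0.2281  0.123 ]
 [ 0.5769 -0.3011  0.123 ]]
tray [[ 0.6523 -0.1174  0.048 ]
 [ 0.6578 -0.3505  0.048 ]
 [ 0.4999 -0.3524  0.048 ]
 [ 0.4946 -0.1199  0.048 ]]
rack plate [[0.6895 0.3252 0.01  ]
 [0.6846 0.0873 0.01  ]
 [0.5084 0.0879 0.01  ]
 [0.5129 0.3248 0.01  ]]
pivot,grip [[0.5549 0.2906 0.12  ]
 [0.5638 0.1102 0.12  ]]
403.32072594660457 318.46575753285254 239.43519381533994 -0.04771335278641313 [ 0.0766  0.0001 -0.1579] [[-0.0011 -0.9599 -0.2805]
 [ 1.     -0.0007 -0.0013]
 [ 0.0011 -0.2805  0.9599]]
```

View pics/c0.png

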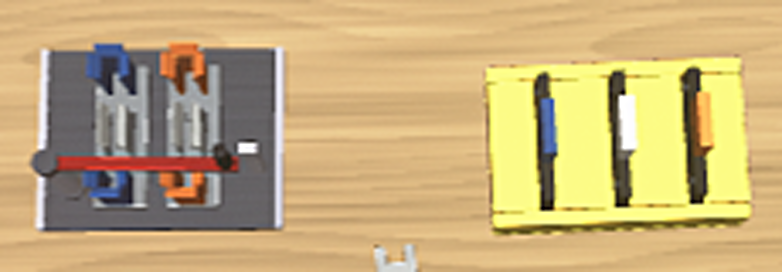

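>>> apply_moves --steps '[{"translation":[0.96,1,0.4],"rotation":[0,0,-0.823]},{"translation":[0.96,1,0.4],"rotation":[0,0,-0.823]},{"translation":[0.96,1,0.4],"rotation":[0,0,-0.823]},{"translation":[0.96,1,0.4],"rotation":[0,0,-0.823]},{"translation":[0.96,1,0.4],"rotation":[0,0,-0.823]},{"translation":[0.96,1,0.4],"rotation":[0,0,-0.823]},{"translation":[0.96,1,0.4],"rotation":[0,0,-0.823]},{"translation":[0.96,1,0.4],"rotation":[0,0,-0.823]},{"translation":[0.96,1,0.4],"rotation":[0,0,-0.823]},{"translation":[0.96,1,0.4],"rotation":[0,0,-0.823]}]' --jaw 0 --newtons 8

```text
t: 0.93
eef_pos: [0.5257, -0.3599, 0.3279]
ee_rot: [-3.141, 0.002, -3.137]
force: [0.4, 0.1, -0.1]
width: 0.0438
gripper_force: 0.0
```

```bash
python3 -c "
import station;print(dir(station));print(getattr(station,'hold_point_z',None))"
```

```text
['Unreachable', '__builtins__', '__cached__', '__doc__', '__file__', '__loader__', '__name__', '__package__', '__spec__', 'camera_model', 'get_state', 'grab_frame', 'hold_point_z', 'job_done']
0.0188
```

>>> apply_moves --steps '[{"translation":[0.1,0.52,0],"rotation":[0,0,0]},{"translation":[0.1,0.52,0],"rotation":[0,0,0]},{"translation":[0.1,0.52,0],"rotation":[0,0,0]},{"translation":[0.1,0.52,0],"rotation":[0,0,0]},{"translation":[0.1,0.52,0],"rotation":[0,0,0]},{"translation":[0.1,0.52,0],"rotation":[0,0,0]},{"translation":[0.1,0.52,0],"rotation":[0,0,0]},{"translation":[0.1,0.52,0],"rotation":[0,0,0]},{"translation":[0.1,0.52,0],"rotation":[0,0,0]},{"translation":[0.1,0.52,0],"rotation":[0,0,0]}]'

```text
t: 1.77
eef_pos: [0.5465, -0.2343, 0.3263]
ee_rot: [3.142, -0.0, 3.14]
force: [-0.2, 0.1, 0.1]
width: 0.0441
gripper_force: 0.0
```

Run:
```python
from h import *
import pickle
np.set_printoptions(precision=4,suppress=True)
s=get_state();m=cam('wrist');im=grab_frame('wrist');cv2.imwrite('pics/tray.png',im)
pickle.dump(m,open('tray.pkl','wb'));print(s['eef_pos'],s['ee_rot'],s['t'],m['xyz'])
```

```text
[ 0.5465 -0.2343  0.3263] [ 3.1416 -0.0004  3.1399] 1.7667 [ 0.4701 -0.2343  0.4843]
```

View pics/tray.png

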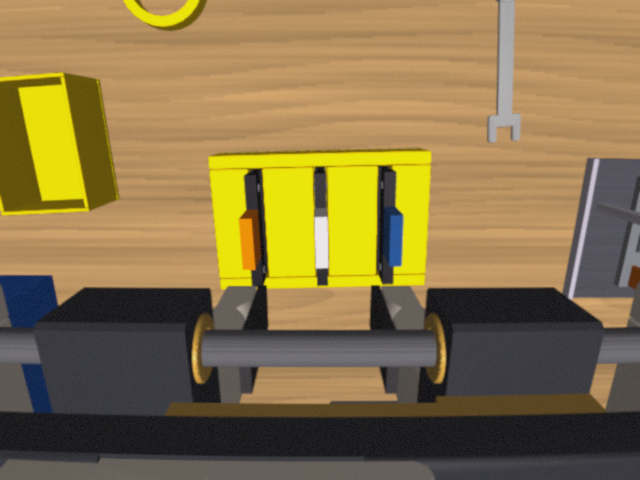

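Run:
```python
from h import *
import pickle
np.set_printoptions(precision=4,suppress=True)
im=cv2.imread('pics/tray.png');m=pickle.load(open('tray.pkl','rb'))
h=cv2.cvtColor(im,cv2.COLOR_BGR2HSV)
M={'orange':cv2.inRange(h,(8,180,120),(20,255,255)),'white':cv2.inRange(h,(0,0,170),(180,60,255)),'blue':cv2.inRange(h,(100,120,60),(125,255,255))}
for n,k in M.items():
    k[:150]=0;k[300:]=0;k[:,:200]=0;k[:,440:]=0
    c,l,st,_=cv2.connectedComponentsWithStats(k); i=1+np.argmax(st[1:,4]); b=l==i
    r=np.where(b.any(1))[0];q=np.where(b.any(0))[0];print(n,st[i])
    rr=r[6:-6]
    L=np.array([np.where(b[a])[0].min()-.0 for a in rr]);Rr=np.array([np.where(b[a])[0].max()+1. for a in rr])
    for nm,e in(('L',L),('R',Rr)):
        P=plane(m,np.c_[e-.0,rr+.5],.123);f=np.polyfit(P[:,0],P[:,1],1);print(nm,'slope',f[0],'y@mid',np.polyval(f,P[:,0].mean()),P[:,0].mean())
    B=np.array([np.where(b[:,a])[0].max()+1. for a in q[4:-4]]);print('far x',np.median(plane(m,np.c_[q[4:-4]+.5,B],.123)[:,0]))
    print([im[int(np.mean(r)),a].tolist() for a in range(q[0]-2,q[-1]+3)])
y=cv2.inRange(h,(25,200,130),(35,255,255));y[:140]=0;y[300:]=0;y[:,:200]=0;y[:,440:]=0
cols=np.arange(225,415,5)
T=np.array([np.where(y[:,c])[0].min() for c in cols]);P=plane(m,np.c_[cols+.5,T],.048);print('tray near edge slope dx/dy',np.polyfit(P[:,1],P[:,0],1))
```

```text
orange [240 217  16  54 675]
L slope 0.02310898764773233 y@mid -0.30735799335629455 0.5801070424627272
R slope 0.02709758050182524 y@mid -0.2950137047146537 0.5801326631659208
far x 0.6049840198292975
[[10, 228, 234], [10, 225, 235], [10, 200, 236], [10, 161, 235], [10, 146, 236], [10, 145, 236], [10, 146, 236], [10, 143, 236], [10, 146, 237], [10, 147, 236], [10, 144, 236], [10, 146, 236], [10, 147, 237], [10, 147, 236], [10, 135, 228], [10, 98, 177], [15, 62, 118], [12, 54, 102], [14, 51, 100], [12, 51, 100]]
white [315 217  14  52 649]
L slope 0.025227950767938927 y@mid -0.2379720810451762 0.5792689567160312
R slope 0.007442251621671909 y@mid -0.22606706979752983 0.5792961620870015
far x 0.6040802469261295
[[10, 221, 231], [96, 205, 224], [188, 210, 222], [226, 226, 232], [232, 230, 234], [232, 231, 235], [232, 230, 235], [230, 229, 233], [232, 230, 235], [232, 229, 235], [232, 231, 235], [231, 230, 235], [232, 231, 235], [229, 227, 233], [214, 217, 224], [124, 176, 195], [10, 206, 220], [10, 227, 233]]
blue [384 207  18  60 858]
L slope 0.03780581603241846 y@mid -0.17213803037244 0.5736176255320703
R slope 0.032061961054363035 y@mid -0.15755396413583578 0.5736494636537771
far x 0.6017496219826795
[[32, 21, 21], [40, 18, 10], [56, 33, 24], [59, 34, 18], [57, 35, 15], [59, 39, 21], [65, 40, 26], [91, 52, 29], [129, 73, 39], [150, 87, 44], [157, 93, 51], [153, 89, 47], [154, 89, 46], [153, 87, 42], [154, 89, 44], [154, 91, 43], [156, 91, 48], [154, 88, 45], [153, 89, 45], [149, 102, 78], [128, 159, 154], [68, 218, 222]]
tray near edge slope dx/dy [-0.0223  0.496 ]
```

>>> apply_moves --steps '[{"translation":[0.0,1,0.1],"rotation":[0,0,0]},{"translation":[0.0,1,0.1],"rotation":[0,0,0]},{"translation":[0.0,1,0.1],"rotation":[0,0,0]},{"translation":[0.0,1,0.1],"rotation":[0,0,0]},{"translation":[0.0,1,0.1],"rotation":[0,0,0]},{"translation":[0.0,1,0.1],"rotation":[0,0,0]},{"translation":[0.0,1,0.1],"rotation":[0,0,0]},{"translation":[0.0,1,0.1],"rotation":[0,0,0]},{"translation":[0.0,1,0.1],"rotation":[0,0,0]},{"translation":[0.0,1,0.1],"rotation":[0,0,0]}]'

```text
t: 2.65
eef_pos: [0.5468, 0.0157, 0.3514]
ee_rot: [-3.141, -0.0, 3.14]
force: [0.7, 0.1, 0.8]
width: 0.0437
gripper_force: 0.0
```

>>> apply_moves --steps '[{"translation":[-0.1,0.72,0.1],"rotation":[0,0,0]},{"translation":[-0.1,0.72,0.1],"rotation":[0,0,0]},{"translation":[-0.1,0.72,0.1],"rotation":[0,0,0]},{"translation":[-0.1,0.72,0.1],"rotation":[0,0,0]},{"translation":[-0.1,0.72,0.1],"rotation":[0,0,0]},{"translation":[-0.1,0.72,0.1],"rotation":[0,0,0]},{"translation":[-0.1,0.72,0.1],"rotation":[0,0,0]},{"translation":[-0.1,0.72,0.1],"rotation":[0,0,0]},{"translation":[-0.1,0.72,0.1],"rotation":[0,0,0]},{"translation":[-0.1,0.72,0.1],"rotation":[0,0,0]}]'

```text
t: 3.48
eef_pos: [0.5221, 0.1953, 0.3765]
ee_rot: [-3.141, -0.0, 3.139]
force: [0.6, 0.1, 0.1]
width: 0.0438
gripper_force: 0.0
```

Run:
```python
from h import *
import pickle
np.set_printoptions(precision=4,suppress=True)
s=get_state();m=cam('wrist');im=grab_frame('wrist');cv2.imwrite('pics/rack.png',im)
pickle.dump(m,open('rack.pkl','wb'));print(s['eef_pos'],s['ee_rot'],s['q'],s['t'],m['xyz'])
c=im[120:330,150:500];cv2.imwrite('pics/rackc.png',cv2.resize(c,None,fx=2.2,fy=2.2,interpolation=cv2.INTER_CUBIC))
```

```text
[0.5221 0.1953 0.3765] [-3.1415 -0.0001  3.1395] [ 0.7092  0.1029  0.0108  0.     -1.4788 -2.2821] 3.4833 [0.4456 0.1952 0.5344]
```

View pics/rackc.png

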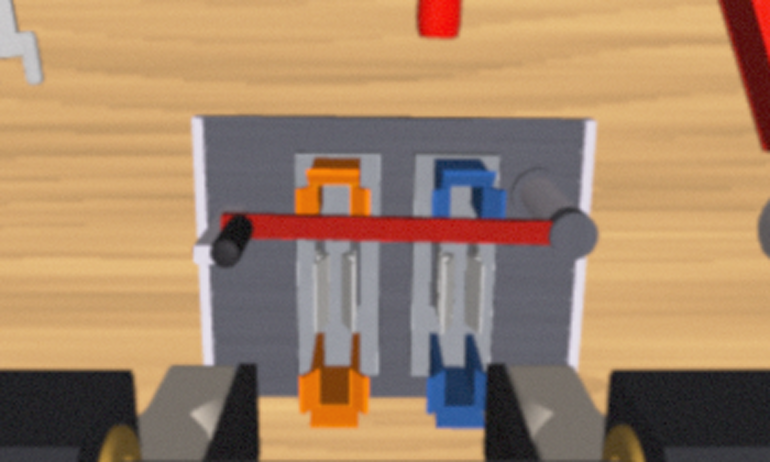

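Run:
```python
from h import *
import pickle
np.set_printoptions(precision=4,suppress=True)
im=cv2.imread('pics/rack.png');m=pickle.load(open('rack.pkl','rb'))
h=cv2.cvtColor(im,cv2.COLOR_BGR2HSV)
M={'o':cv2.inRange(h,(8,150,90),(20,255,255)),'b':cv2.inRange(h,(100,130,50),(125,255,255))}
box={}
for n,k in M.items():
    k[:185]=0;k[320:]=0;k[:,:280]=0;k[:,400:]=0
    c,l,st,ce=cv2.connectedComponentsWithStats(k)
    for i in range(1,c):
        if st[i,4]>100: print(n,st[i],ce[i])
def sp(z,a,b): 
    P=plane(m,[a,b],z);return np.linalg.norm(P[0]-P[1])
# widest flare extents, near guides, and handle/pivot
for z in (.06,.07,.08,.09,.1):
    print(z,sp(z,(150+333.5/2.2,211),(150+469.5/2.2,212)))
for z in (.1,.11,.12,.13,.14,.15):
    print(z,'handle top',plane(m,(252.7,234.5),z)[0],'pivot',plane(m,(410.5,225.5),z)[0],'base',plane(m,(257.5,222.5),z-.05)[0])
P=plane(m,[(150+x/2.2,120+y/2.2) for x,y in((193,117),(594,121),(213,396))],.01);print('plate',P)
```

```text
o [284 192  34  27 525] [300.5543 204.8705]
o [286 272  32  43 885] [301.522 298.052]
b [347 193  33  26 549] [362.5847 204.9672]
b [344 273  28  41 753] [357.6215 297.3718]
0.06 0.07432878154811079
0.07 0.07276212498987933
0.08 0.07119546843164781
0.09 0.0696288118734163
0.1 0.06806215531518482
0.1 handle top [0.5668 0.1207 0.1   ] pivot [0.5569 0.2968 0.1   ] base [0.5653 0.1188 0.05  ]
0.11 handle top [0.564  0.1224 0.11  ] pivot [0.5543 0.2945 0.11  ] base [0.5629 0.1204 0.06  ]
0.12 handle top [0.5612 0.1241 0.12  ] pivot [0.5518 0.2922 0.12  ] base [0.5604 0.122  0.07  ]
0.13 handle top [0.5584 0.1258 0.13  ] pivot [0.5492 0.2898 0.13  ] base [0.5579 0.1235 0.08  ]
0.14 handle top [0.5557 0.1275 0.14  ] pivot [0.5466 0.2875 0.14  ] base [0.5555 0.1251 0.09  ]
0.15 handle top [0.5529 0.1293 0.15  ] pivot [0.5441 0.2852 0.15  ] base [0.553  0.1267 0.1   ]
plate [[0.5093 0.0897 0.01  ]
 [0.5123 0.3263 0.01  ]
 [0.6885 0.092  0.01  ]]
```

>>> apply_moves --steps '[{"translation":[0.116,-0.264,-0.2],"rotation":[0,0,0]},{"translation":[0.116,-0.264,-0.4],"rotation":[0,0,0]},{"translation":[0.116,-0.264,-0.55],"rotation":[0,0,0]},{"translation":[0.116,-0.264,-0.68],"rotation":[0,0,0]},{"translation":[0.116,-0.264,-0.75],"rotation":[0,0,0]},{"translation":[0.116,-0.264,-0.82],"rotation":[0,0,0]},{"translation":[0.116,-0.264,-0.88],"rotation":[0,0,0]},{"translation":[0.116,-0.264,-0.94],"rotation":[0,0,0]},{"translation":[0.116,-0.264,-1],"rotation":[0,0,0]},{"translation":[0.116,-0.264,-1],"rotation":[0,0,0]}]'

```text
t: 4.37
eef_pos: [0.5492, 0.1292, 0.1236]
ee_rot: [-3.14, -0.004, 3.14]
force: [-0.6, 0.1, -1.1]
width: 0.0437
gripper_force: 0.0
```

>>> apply_moves --steps '[{"translation":[0,0,0],"rotation":[0,0,0]},{"translation":[0,0,0],"rotation":[0,0,0]},{"translation":[0,0,0],"rotation":[0,0,0]},{"translation":[0,0,0],"rotation":[0,0,0]},{"translation":[0,0,0],"rotation":[0,0,0]},{"translation":[0,0,0],"rotation":[0,0,0]},{"translation":[0,0,0],"rotation":[0,0,0]},{"translation":[0,0,0],"rotation":[0,0,0]},{"translation":[0,0,0],"rotation":[0,0,0]},{"translation":[0,0,0],"rotation":[0,0,0]}]' --jaw 1 --newtons 6

```text
t: 5.2
eef_pos: [0.5511, 0.1302, 0.1272]
ee_rot: [-3.141, 0.001, -3.142]
force: [-0.5, -4.1, 6.4]
width: 0.0138
gripper_force: 6.0
```

>>> apply_moves --steps '[{"translation":[-0.032,0.001,0],"rotation":[0,0,0]},{"translation":[-0.071,0.005,0],"rotation":[0,0,0]},{"translation":[-0.11,0.011,0],"rotation":[0,0,0]},{"translation":[-0.149,0.019,0],"rotation":[0,0,0]},{"translation":[-0.187,0.03,0],"rotation":[0,0,0]},{"translation":[-0.224,0.042,0],"rotation":[0,0,0]},{"translation":[-0.261,0.057,0],"rotation":[0,0,0]},{"translation":[-0.297,0.074,0],"rotation":[0,0,0]},{"translation":[-0.331,0.094,0],"rotation":[0,0,0]},{"translation":[-0.365,0.115,0],"rotation":[0,0,0]}]'

```text
t: 6.03
eef_pos: [0.4587, 0.1589, 0.1268]
ee_rot: [-3.141, -0.001, 3.141]
force: [-1.4, -2.4, 5.2]
width: 0.0137
gripper_force: 6.0
```

>>> apply_moves --steps '[{"translation":[-0.032,0.023,0],"rotation":[0,0,0]},{"translation":[-0.068,0.053,0],"rotation":[0,0,0]},{"translation":[-0.101,0.085,0],"rotation":[0,0,0]},{"translation":[-0.132,0.119,0],"rotation":[0,0,0]},{"translation":[-0.16,0.156,0],"rotation":[0,0,0]},{"translation":[-0.183,0.188,0],"rotation":[0,0,0]},{"translation":[-0.203,0.222,0],"rotation":[0,0,0]},{"translation":[-0.222,0.257,0],"rotation":[0,0,0]},{"translation":[-0.235,0.287,0],"rotation":[0,0,0]},{"translation":[-0.235,0.287,0],"rotation":[0,0,0]}]'

```text
t: 6.87
eef_pos: [0.4, 0.2324, 0.1263]
ee_rot: [-3.142, -0.001, -3.141]
force: [-4.5, -0.7, 1.4]
width: 0.014
gripper_force: 6.0
```

>>> apply_moves --steps '[{"translation":[0,0,0],"rotation":[0,0,0]},{"translation":[0,0,0],"rotation":[0,0,0]},{"translation":[0,0,0],"rotation":[0,0,0]},{"translation":[0,0,0.1],"rotation":[0,0,0]},{"translation":[0,0,0.2],"rotation":[0,0,0]},{"translation":[0,0,0.32],"rotation":[0,0,0]},{"translation":[0.08,-0.08,0.46],"rotation":[0,0,0]},{"translation":[0.16,-0.12,0.6],"rotation":[0,0,0]},{"translation":[0.24,-0.16,0.6],"rotation":[0,0,0]},{"translation":[0.32,-0.16,0.6],"rotation":[0,0,0]}]' --jaw 0

```text
t: 7.7
eef_pos: [0.4833, 0.1905, 0.2802]
ee_rot: [3.137, 0.006, 3.141]
force: [-0.1, 0.8, -0.6]
width: 0.0439
gripper_force: 0.0
```

>>> apply_moves --steps '[{"translation":[0.15,-0.01,0.1],"rotation":[0,0,0]},{"translation":[0.3,-0.01,0.1],"rotation":[0,0,0]},{"translation":[0.38,-0.01,0.1],"rotation":[0,0,0]},{"translation":[0.38,-0.01,0.1],"rotation":[0,0,0]},{"translation":[0.38,-0.01,0.1],"rotation":[0,0,0]},{"translation":[0.38,-0.01,0.1],"rotation":[0,0,0]},{"translation":[0.38,-0.01,0.1],"rotation":[0,0,0]},{"translation":[0.38,-0.01,0.1],"rotation":[0,0,0]},{"translation":[0.38,-0.01,0.1],"rotation":[0,0,0]},{"translation":[0.38,-0.01,0.1],"rotation":[0,0,0]}]'

```text
t: 8.53
eef_pos: [0.5754, 0.1889, 0.3021]
ee_rot: [3.141, 0.001, -3.141]
force: [-0.0, 0.7, -0.5]
width: 0.0442
gripper_force: 0.0
```

Run:
```python
from h import *
import pickle
np.set_printoptions(precision=4,suppress=True)
s=get_state();m=cam('wrist');im=grab_frame('wrist');cv2.imwrite('pics/rack2.png',im)
pickle.dump(m,open('rack2.pkl','wb'));print(s['eef_pos'],s['ee_rot'],s['t'],m['xyz'])
c=im[20:300,160:520];cv2.imwrite('pics/rack2c.png',cv2.resize(c,None,fx=2.1,fy=2.1,interpolation=cv2.INTER_CUBIC))
```

```text
[0.5754 0.1889 0.3021] [ 3.1411  0.0008 -3.141 ] 8.5333 [0.4988 0.1886 0.46  ]
```

View pics/rack2c.png

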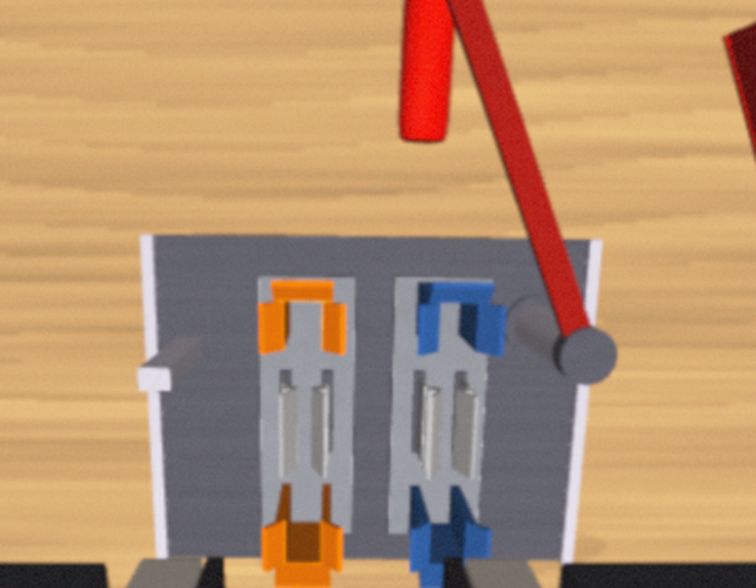

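```bash
python3 - <<'E'
from h import *
import pickle
np.set_printoptions(precision=4,suppress=True)
m=pickle.load(open('rack2.pkl','rb'))
def P(z,*c): return plane(m,[(160+(x+.5)/2.1,20+(y+.5)/2.1) for x,y in c],z)[:,:2]
for z in(.07,.08,.09,.1):
    up=P(z,(259,330),(347,330),(418,330),(505,330)); lo=P(z,(262,548),(343,548),(410,548),(490,548))
    print(z,'up o,b',up[:2].mean(0),up[2:].mean(0),'lo',lo[:2].mean(0),lo[2:].mean(0))
for f in (.008,.013,.018):
    s=P(f,(307,277),(306,533),(444,277),(435,533));print(f,'strip o ends',s[:2].ravel(),'b',s[2:].ravel(), 'mid',s[:2].mean(0),s[2:].mean(0))
    q=P(f+.056,(290,388),(290,478),(325,388),(325,476),(432,388),(432,477),(463,388),(463,477));print(' clips',q.ravel())
    print(' end outer o',P(f+.069,(302,282),(302,586)).ravel())
print('plate',P(.006,(150,236),(600,240),(163,557),(568,562)).ravel())
print('white post',P(.1,(154,379)),'pivot',P(.115,(587,354)))
E
cp pics/rack2.png pics/x.png
```

```text
0.07 up o,b [0.5508 0.1749] [0.5508 0.2478] lo [0.6585 0.1735] [0.6586 0.2466]
0.08 up o,b [0.5495 0.1752] [0.5495 0.2463] lo [0.6544 0.1739] [0.6545 0.2451]
0.09 up o,b [0.5482 0.1756] [0.5481 0.2448] lo [0.6504 0.1743] [0.6504 0.2437]
0.1 up o,b [0.5468 0.1759] [0.5468 0.2432] lo [0.6463 0.1747] [0.6463 0.2422]
0.008 strip o ends [0.5314 0.1751 0.6747 0.1732] b [0.5313 0.2469 0.6748 0.2469] mid [0.603  0.1741] [0.603  0.2469]
 clips [0.5792 0.1682 0.6241 0.1676 0.5792 0.1848 0.6231 0.1847 0.5792 0.2358
 0.6236 0.2372 0.5792 0.2505 0.6236 0.2524]
 end outer o [0.5286 0.1749 0.6758 0.1733]
0.013 strip o ends [0.531  0.1752 0.6728 0.1734] b [0.531  0.2462 0.6728 0.2463] mid [0.6019 0.1743] [0.6019 0.2462]
 clips [0.5782 0.1685 0.6225 0.1678 0.5782 0.1849 0.6215 0.1848 0.5782 0.2352
 0.622  0.2366 0.5782 0.2497 0.622  0.2516]
 end outer o [0.5282 0.175  0.6735 0.1735]
0.018 strip o ends [0.5306 0.1753 0.6708 0.1736] b [0.5306 0.2456 0.6709 0.2456] mid [0.6007 0.1745] [0.6007 0.2456]
 clips [0.5772 0.1687 0.6209 0.1681 0.5772 0.1849 0.6199 0.1848 0.5772 0.2346
 0.6204 0.236  0.5772 0.249  0.6204 0.2508]
 end outer o [0.5278 0.1752 0.6712 0.1737]
plate [0.5102 0.0933 0.5121 0.3283 0.6904 0.0901 0.6938 0.3253]
white post [[0.5678 0.1113]] pivot [[0.5545 0.2931]]
```

>>> apply_moves --steps '[{"translation":[0,-0.15,-0.05],"rotation":[0,0,0.046]},{"translation":[0,-0.3,-0.1],"rotation":[0,0,0.046]},{"translation":[0,-0.45,-0.15],"rotation":[0,0,0.046]},{"translation":[0,-0.6,-0.2],"rotation":[0,0,0.046]},{"translation":[0,-0.75,-0.25],"rotation":[0,0,0.046]},{"translation":[0,-0.9,-0.3],"rotation":[0,0,0.046]},{"translation":[0,-1,-0.3],"rotation":[0,0,0.046]},{"translation":[0,-1,-0.3],"rotation":[0,0,0.046]},{"translation":[0,-1,-0.3],"rotation":[0,0,0.046]},{"translation":[0,-1,-0.3],"rotation":[0,0,0.046]}]'

```text
t: 9.42
eef_pos: [0.576, -0.0611, 0.2269]
ee_rot: [3.141, 0.001, -3.118]
force: [0.1, -1.1, 0.5]
width: 0.044
gripper_force: 0.0
```

>>> apply_moves --steps '[{"translation":[0.004,-0.15,0],"rotation":[0,0,0]},{"translation":[0.004,-0.3,0],"rotation":[0,0,0]},{"translation":[0.004,-0.41,-0.08],"rotation":[0,0,0]},{"translation":[0.004,-0.41,-0.16],"rotation":[0,0,0]},{"translation":[0.004,-0.41,-0.24],"rotation":[0,0,0]},{"translation":[0.004,-0.41,-0.32],"rotation":[0,0,0]},{"translation":[0.004,-0.41,-0.4],"rotation":[0,0,0]},{"translation":[0.004,-0.41,-0.48],"rotation":[0,0,0]},{"translation":[0.004,-0.41,-0.54],"rotation":[0,0,0]},{"translation":[0.004,-0.41,-0.54],"rotation":[0,0,0]}]'

```text
t: 10.25
eef_pos: [0.5753, -0.1622, 0.0886]
ee_rot: [3.141, -0.005, -3.116]
force: [-1.3, 0.7, 0.4]
width: 0.0436
gripper_force: 0.0
```

>>> apply_moves --steps '[{"translation":[0,0,0],"rotation":[0,0,0]},{"translation":[0,0,0],"rotation":[0,0,0]},{"translation":[0,0,0],"rotation":[0,0,0]},{"translation":[0,0,0],"rotation":[0,0,0]},{"translation":[0,0,0],"rotation":[0,0,0]},{"translation":[0,0,0],"rotation":[0,0,0]},{"translation":[0,0,0],"rotation":[0,0,0]},{"translation":[0,0,0],"rotation":[0,0,0]},{"translation":[0,0,0],"rotation":[0,0,0]},{"translation":[0,0,0],"rotation":[0,0,0]}]' --jaw 1 --newtons 45

```text
t: 11.08
eef_pos: [0.5772, -0.1637, 0.0923]
ee_rot: [3.142, 0.001, -3.118]
force: [-1.4, 2.9, 6.8]
width: 0.0117
gripper_force: 44.9
```

>>> apply_moves --steps '[{"translation":[0,0,0.06],"rotation":[0,0,0]},{"translation":[0,0,0.14],"rotation":[0,0,0]},{"translation":[0,0,0.24],"rotation":[0,0,0]},{"translation":[0,0,0.34],"rotation":[0,0,0]},{"translation":[0,0,0.45],"rotation":[0,0,0]},{"translation":[0,0.1,0.55],"rotation":[0,0,0]},{"translation":[0,0.25,0.65],"rotation":[0,0,0]},{"translation":[0,0.4,0.7],"rotation":[0,0,0]},{"translation":[0,0.55,0.7],"rotation":[0,0,0]},{"translation":[0,0.7,0.7],"rotation":[0,0,0]}]'

```text
t: 11.92
eef_pos: [0.5767, 0.0127, 0.2676]
ee_rot: [3.141, 0.002, -3.118]
force: [1.4, -0.6, -2.8]
width: 0.0119
gripper_force: 44.9
```

>>> apply_moves --steps '[{"translation":[0.02,0.15,0],"rotation":[0,0,-0.069]},{"translation":[0.05,0.3,0],"rotation":[0,0,-0.069]},{"translation":[0.09,0.45,0],"rotation":[0,0,-0.069]},{"translation":[0.09,0.6,0],"rotation":[0,0,-0.069]},{"translation":[0.09,0.75,0],"rotation":[0,0,-0.069]},{"translation":[0.09,0.9,0],"rotation":[0,0,-0.069]},{"translation":[0.09,0.93,0],"rotation":[0,0,-0.069]},{"translation":[0.09,0.93,0],"rotation":[0,0,-0.069]},{"translation":[0.09,0.93,0],"rotation":[0,0,-0.069]},{"translation":[0.09,0.93,0],"rotation":[0,0,-0.069]}]'

```text
t: 12.75
eef_pos: [0.5991, 0.2429, 0.2661]
ee_rot: [-3.141, -0.001, 3.129]
force: [-0.8, -0.4, -2.6]
width: 0.0117
gripper_force: 44.9
```

Run:
```python
from h import *
import pickle
np.set_printoptions(precision=4,suppress=True)
s=get_state();m=cam('wrist');im=grab_frame('wrist');cv2.imwrite('pics/held.png',im)
pickle.dump(m,open('held.pkl','wb'));print(s['eef_pos'],s['ee_rot'],s['force'],s['width'],s['t'],m['xyz'])
c=im[60:340,180:480];cv2.imwrite('pics/heldc.png',cv2.resize(c,None,fx=2.1,fy=2.1,interpolation=cv2.INTER_CUBIC))
```

```text
[0.5991 0.2429 0.2661] [-3.1409 -0.0008  3.1291] [-0.7905 -0.3671 -2.5666] 0.011719663506362327 12.75 [0.5227 0.2437 0.4241]
```

View pics/heldc.png

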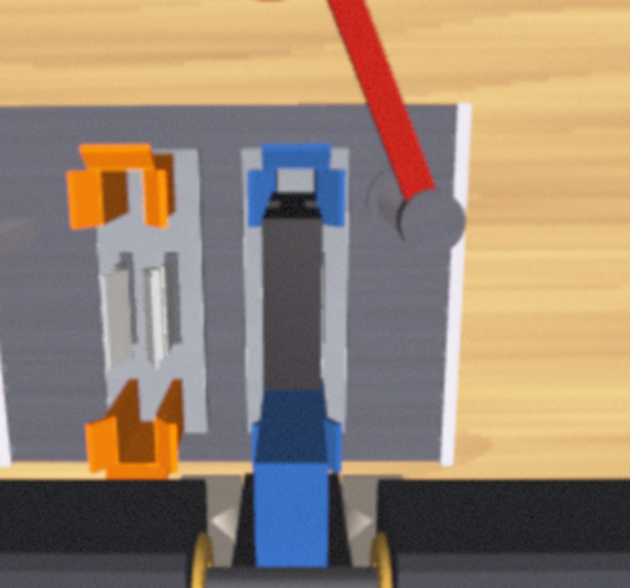

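>>> apply_moves --steps '[{"translation":[0.004,0.008,-0.05],"rotation":[0,0,0]},{"translation":[0.004,0.008,-0.12],"rotation":[0,0,0]},{"translation":[0.004,0.008,-0.18],"rotation":[0,0,0]},{"translation":[0.004,0.008,-0.24],"rotation":[0,0,0]},{"translation":[0.004,0.008,-0.28],"rotation":[0,0,0]},{"translation":[0.004,0.008,-0.32],"rotation":[0,0,0]},{"translation":[0.004,0.008,-0.36],"rotation":[0,0,0]},{"translation":[0.004,0.008,-0.4],"rotation":[0,0,0]},{"translation":[0.004,0.008,-0.43],"rotation":[0,0,0]},{"translation":[0.004,0.008,-0.44],"rotation":[0,0,0]}]'

```text
t: 13.63
eef_pos: [0.5998, 0.2454, 0.155]
ee_rot: [-3.141, -0.001, 3.129]
force: [-0.7, 0.6, -2.4]
width: 0.0119
gripper_force: 44.9
```

>>> apply_moves --steps '[{"translation":[0,0,-0.02],"rotation":[0,0,0]},{"translation":[0,0,-0.04],"rotation":[0,0,0]},{"translation":[0,0,-0.06],"rotation":[0,0,0]},{"translation":[0,0,-0.08],"rotation":[0,0,0]},{"translation":[0,0,-0.1],"rotation":[0,0,0]},{"translation":[0,0,-0.12],"rotation":[0,0,0]},{"translation":[0,0,-0.14],"rotation":[0,0,0]},{"translation":[0,0,-0.16],"rotation":[0,0,0]},{"translation":[0,0,-0.175],"rotation":[0,0,0]},{"translation":[0,0,-0.175],"rotation":[0,0,0]}]'

```text
t: 14.47
eef_pos: [0.6001, 0.2456, 0.1115]
ee_rot: [-3.141, -0.001, 3.129]
force: [2.6, -1.4, -5.4]
width: 0.0118
gripper_force: 45.0
```

>>> apply_moves --steps '[{"translation":[0,0,-0.006],"rotation":[0,0,0]},{"translation":[0,0,-0.012],"rotation":[0,0,0]},{"translation":[0,0,-0.018],"rotation":[0,0,0]},{"translation":[0,0,-0.024],"rotation":[0,0,0]},{"translation":[0,0,-0.024],"rotation":[0,0,0]},{"translation":[0,0,-0.024],"rotation":[0,0,0]},{"translation":[0,0,-0.024],"rotation":[0,0,0]},{"translation":[0,0,-0.024],"rotation":[0,0,0]},{"translation":[0,0,-0.024],"rotation":[0,0,0]},{"translation":[0,0,-0.024],"rotation":[0,0,0]}]'

```text
t: 15.3
eef_pos: [0.5997, 0.2453, 0.1061]
ee_rot: [-3.141, -0.002, 3.129]
force: [-0.6, -2.7, -7.0]
width: 0.0116
gripper_force: 45.0
```

>>> apply_moves --steps '[{"translation":[0,0,-0.006],"rotation":[0,0,0]},{"translation":[0,0,-0.012],"rotation":[0,0,0]},{"translation":[0,0,-0.018],"rotation":[0,0,0]},{"translation":[0,0,-0.024],"rotation":[0,0,0]},{"translation":[0,0,-0.024],"rotation":[0,0,0]},{"translation":[0,0,-0.024],"rotation":[0,0,0]},{"translation":[0,0,-0.024],"rotation":[0,0,0]},{"translation":[0,0,-0.024],"rotation":[0,0,0]},{"translation":[0,0,-0.024],"rotation":[0,0,0]},{"translation":[0,0,-0.024],"rotation":[0,0,0]}]'

```text
t: 16.13
eef_pos: [0.6009, 0.246, 0.1043]
ee_rot: [3.141, 0.003, 3.131]
force: [-8.3, -3.7, 17.3]
width: 0.0117
gripper_force: 45.0
```

>>> apply_moves --steps '[{"translation":[0,0,-0.008],"rotation":[0,0,0]},{"translation":[0,0,-0.008],"rotation":[0,0,0]},{"translation":[0,0,-0.008],"rotation":[0,0,0]},{"translation":[0,0,-0.008],"rotation":[0,0,0]},{"translation":[0,0,-0.008],"rotation":[0,0,0]},{"translation":[0,0,0.006],"rotation":[0,0,0]},{"translation":[0,0,0.012],"rotation":[0,0,0]},{"translation":[0,0,0.012],"rotation":[0,0,0]},{"translation":[0,0,0.012],"rotation":[0,0,0]},{"translation":[0,0,0.012],"rotation":[0,0,0]}]'

```text
t: 16.97
eef_pos: [0.6009, 0.2459, 0.1042]
ee_rot: [3.141, 0.001, 3.13]
force: [-1.6, -2.4, 5.4]
width: 0.0116
gripper_force: 45.0
```

>>> apply_moves --steps '[{"translation":[0,0,0.01],"rotation":[0,0,0]},{"translation":[0,0,0.01],"rotation":[0,0,0]},{"translation":[0,0,0.01],"rotation":[0,0,0]},{"translation":[0,0,0.01],"rotation":[0,0,0]},{"translation":[0,0,0.05],"rotation":[0,0,0]},{"translation":[0,0,0.1],"rotation":[0,0,0]},{"translation":[0,0,0.2],"rotation":[0,0,0]},{"translation":[0,0,0.32],"rotation":[0,0,0]},{"translation":[0,0,0.45],"rotation":[0,0,0]},{"translation":[0,0,0.5],"rotation":[0,0,0]}]' --jaw 0

```text
t: 17.8
eef_pos: [0.6021, 0.2464, 0.2348]
ee_rot: [3.139, 0.006, 3.13]
force: [1.0, 0.6, 1.6]
width: 0.044
gripper_force: 0.0
```

>>> apply_moves --steps '[{"translation":[-0.02,-0.15,0],"rotation":[0,0,0.069]},{"translation":[-0.04,-0.3,0],"rotation":[0,0,0.069]},{"translation":[-0.06,-0.45,0],"rotation":[0,0,0.069]},{"translation":[-0.08,-0.6,0],"rotation":[0,0,0.069]},{"translation":[-0.08,-0.75,0],"rotation":[0,0,0.069]},{"translation":[-0.08,-0.9,0],"rotation":[0,0,0.069]},{"translation":[-0.08,-1,0],"rotation":[0,0,0.069]},{"translation":[-0.08,-1,0],"rotation":[0,0,0.069]},{"translation":[-0.08,-1,0],"rotation":[0,0,0.069]},{"translation":[-0.08,-1,0],"rotation":[0,0,0.069]}]'

```text
t: 18.63
eef_pos: [0.5805, -0.0042, 0.2294]
ee_rot: [3.141, 0.001, -3.118]
force: [-0.1, -0.2, -0.3]
width: 0.0441
gripper_force: 0.0
```

>>> apply_moves --steps '[{"translation":[0,-0.15,0],"rotation":[0,0,0]},{"translation":[0,-0.3,0],"rotation":[0,0,0]},{"translation":[0,-0.45,0],"rotation":[0,0,0]},{"translation":[0,-0.6,0],"rotation":[0,0,0]},{"translation":[0,-0.75,0],"rotation":[0,0,0]},{"translation":[0,-0.9,0],"rotation":[0,0,0]},{"translation":[0,-1,0],"rotation":[0,0,0]},{"translation":[0,-1,0],"rotation":[0,0,0]},{"translation":[0,-1,0],"rotation":[0,0,0]},{"translation":[0,-1,0],"rotation":[0,0,0]}]'

```text
t: 19.47
eef_pos: [0.5808, -0.2533, 0.2287]
ee_rot: [3.141, -0.0, -3.117]
force: [0.5, 0.3, -0.2]
width: 0.0439
gripper_force: 0.0
```

>>> apply_moves --steps '[{"translation":[0,-0.12,0],"rotation":[0,0,0]},{"translation":[0,-0.194,0],"rotation":[0,0,0]},{"translation":[0,-0.194,-0.1],"rotation":[0,0,0]},{"translation":[0,-0.194,-0.2],"rotation":[0,0,0]},{"translation":[0,-0.194,-0.28],"rotation":[0,0,0]},{"translation":[0,-0.194,-0.36],"rotation":[0,0,0]},{"translation":[0,-0.194,-0.43],"rotation":[0,0,0]},{"translation":[0,-0.194,-0.5],"rotation":[0,0,0]},{"translation":[0,-0.194,-0.55],"rotation":[0,0,0]},{"translation":[0,-0.194,-0.55],"rotation":[0,0,0]}]'

```text
t: 20.3
eef_pos: [0.5793, -0.3004, 0.0885]
ee_rot: [3.14, -0.004, -3.116]
force: [-0.2, 0.4, -1.1]
width: 0.0439
gripper_force: 0.0
```

>>> apply_moves --steps '[{"translation":[0,0,0],"rotation":[0,0,0]},{"translation":[0,0,0],"rotation":[0,0,0]},{"translation":[0,0,0],"rotation":[0,0,0]},{"translation":[0,0,0],"rotation":[0,0,0]},{"translation":[0,0,0],"rotation":[0,0,0]},{"translation":[0,0,0],"rotation":[0,0,0]},{"translation":[0,0,0],"rotation":[0,0,0]},{"translation":[0,0,0],"rotation":[0,0,0]},{"translation":[0,0,0],"rotation":[0,0,0]},{"translation":[0,0,0],"rotation":[0,0,0]}]' --jaw 1 --newtons 45

```text
t: 21.13
eef_pos: [0.5806, -0.3029, 0.092]
ee_rot: [-3.141, 0.001, -3.118]
force: [-1.0, 2.7, 6.0]
width: 0.0117
gripper_force: 45.0
```

>>> apply_moves --steps '[{"translation":[0,0,0.06],"rotation":[0,0,0]},{"translation":[0,0,0.14],"rotation":[0,0,0]},{"translation":[0,0,0.24],"rotation":[0,0,0]},{"translation":[0,0,0.34],"rotation":[0,0,0]},{"translation":[0,0,0.45],"rotation":[0,0,0]},{"translation":[0,0,0.55],"rotation":[0,0,0]},{"translation":[0,0.1,0.65],"rotation":[0,0,0]},{"translation":[0,0.25,0.7],"rotation":[0,0,0]},{"translation":[0,0.4,0.7],"rotation":[0,0,0]},{"translation":[0,0.5,0.7],"rotation":[0,0,0]}]'

```text
t: 21.97
eef_pos: [0.5802, -0.1757, 0.2669]
ee_rot: [3.141, 0.001, -3.118]
force: [0.9, 1.1, -2.3]
width: 0.012
gripper_force: 45.0
```

>>> apply_moves --steps '[{"translation":[0.02,0.15,0],"rotation":[0,0,-0.069]},{"translation":[0.05,0.3,0],"rotation":[0,0,-0.069]},{"translation":[0.08,0.45,0],"rotation":[0,0,-0.069]},{"translation":[0.08,0.6,0],"rotation":[0,0,-0.069]},{"translation":[0.08,0.75,0],"rotation":[0,0,-0.069]},{"translation":[0.08,0.9,0],"rotation":[0,0,-0.069]},{"translation":[0.08,1,0],"rotation":[0,0,-0.069]},{"translation":[0.08,1,0],"rotation":[0,0,-0.069]},{"translation":[0.08,1,0],"rotation":[0,0,-0.069]},{"translation":[0.08,1,0],"rotation":[0,0,-0.069]}]'

```text
t: 22.8
eef_pos: [0.6, 0.072, 0.2657]
ee_rot: [-3.141, -0.001, 3.13]
force: [0.2, -0.2, -2.0]
width: 0.0114
gripper_force: 45.0
```

>>> apply_moves --steps '[{"translation":[0,0.15,0],"rotation":[0,0,0]},{"translation":[0,0.28,0],"rotation":[0,0,0]},{"translation":[0,0.36,0],"rotation":[0,0,0]},{"translation":[0,0.404,0],"rotation":[0,0,0]},{"translation":[0,0.404,0],"rotation":[0,0,0]},{"translation":[0,0.404,0],"rotation":[0,0,0]},{"translation":[0,0.404,0],"rotation":[0,0,0]},{"translation":[0,0.404,0],"rotation":[0,0,0]},{"translation":[0,0.404,0],"rotation":[0,0,0]},{"translation":[0,0.404,0],"rotation":[0,0,0]}]'

```text
t: 23.63
eef_pos: [0.6004, 0.1724, 0.2665]
ee_rot: [3.142, 0.0, 3.128]
force: [-0.2, 0.4, -2.0]
width: 0.0121
gripper_force: 45.0
```

Run:
```python
from h import *
np.set_printoptions(precision=4,suppress=True)
s=get_state();m=cam('wrist');im=grab_frame('wrist')
print(s['eef_pos'],s['ee_rot'],s['force'],s['width'],s['t'],m['xyz'])
c=im[60:340,180:480];cv2.imwrite('pics/held2c.png',cv2.resize(c,None,fx=2.1,fy=2.1,interpolation=cv2.INTER_CUBIC))
```

```text
[0.6004 0.1724 0.2665] [3.1415 0.0002 3.1284] [-0.1572  0.3858 -2.0136] 0.012058484986012223 23.6333 [0.5239 0.1731 0.4244]
```

View pics/held2c.png

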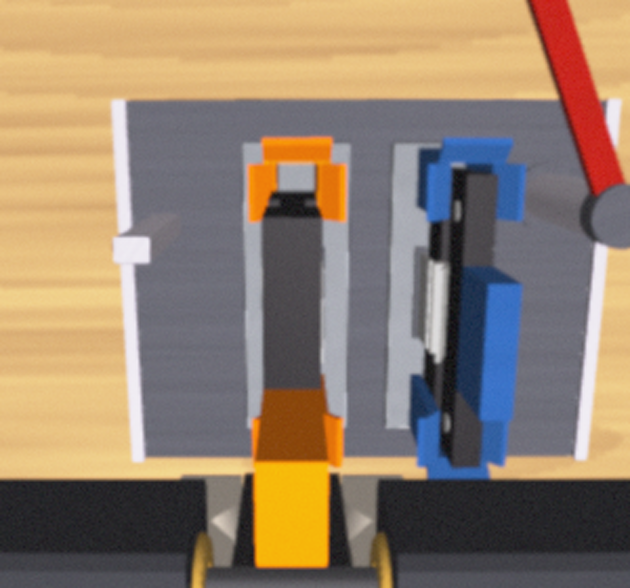

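>>> apply_moves --steps '[{"translation":[0,0.008,-0.05],"rotation":[0,0,0]},{"translation":[0,0.008,-0.12],"rotation":[0,0,0]},{"translation":[0,0.008,-0.18],"rotation":[0,0,0]},{"translation":[0,0.008,-0.24],"rotation":[0,0,0]},{"translation":[0,0.008,-0.28],"rotation":[0,0,0]},{"translation":[0,0.008,-0.32],"rotation":[0,0,0]},{"translation":[0,0.008,-0.36],"rotation":[0,0,0]},{"translation":[0,0.008,-0.4],"rotation":[0,0,0]},{"translation":[0,0.008,-0.43],"rotation":[0,0,0]},{"translation":[0,0.008,-0.44],"rotation":[0,0,0]}]'

```text
t: 24.52
eef_pos: [0.5998, 0.1749, 0.1548]
ee_rot: [-3.141, -0.002, 3.129]
force: [-0.5, 0.1, -2.3]
width: 0.0121
gripper_force: 45.0
```

>>> apply_moves --steps '[{"translation":[0,0,-0.02],"rotation":[0,0,0]},{"translation":[0,0,-0.04],"rotation":[0,0,0]},{"translation":[0,0,-0.06],"rotation":[0,0,0]},{"translation":[0,0,-0.08],"rotation":[0,0,0]},{"translation":[0,0,-0.1],"rotation":[0,0,0]},{"translation":[0,0,-0.12],"rotation":[0,0,0]},{"translation":[0,0,-0.14],"rotation":[0,0,0]},{"translation":[0,0,-0.16],"rotation":[0,0,0]},{"translation":[0,0,-0.175],"rotation":[0,0,0]},{"translation":[0,0,-0.175],"rotation":[0,0,0]}]'

```text
t: 25.35
eef_pos: [0.6001, 0.1751, 0.1113]
ee_rot: [-3.141, -0.001, 3.129]
force: [2.1, -0.7, -5.4]
width: 0.0119
gripper_force: 45.0
```

>>> apply_moves --steps '[{"translation":[0,0,-0.006],"rotation":[0,0,0]},{"translation":[0,0,-0.012],"rotation":[0,0,0]},{"translation":[0,0,-0.018],"rotation":[0,0,0]},{"translation":[0,0,-0.024],"rotation":[0,0,0]},{"translation":[0,0,-0.03],"rotation":[0,0,0]},{"translation":[0,0,-0.036],"rotation":[0,0,0]},{"translation":[0,0,-0.042],"rotation":[0,0,0]},{"translation":[0,0,-0.048],"rotation":[0,0,0]},{"translation":[0,0,-0.048],"rotation":[0,0,0]},{"translation":[0,0,-0.048],"rotation":[0,0,0]}]'

```text
t: 26.18
eef_pos: [0.5998, 0.175, 0.104]
ee_rot: [-3.141, 0.001, 3.13]
force: [-14.0, -2.0, 26.5]
width: 0.0117
gripper_force: 45.0
```

>>> apply_moves --steps '[{"translation":[0,0,-0.006],"rotation":[0,0,0]},{"translation":[0,0,-0.006],"rotation":[0,0,0]},{"translation":[0,0,-0.006],"rotation":[0,0,0]},{"translation":[0,0,0.008],"rotation":[0,0,0]},{"translation":[0,0,0.015],"rotation":[0,0,0]},{"translation":[0,0,0.015],"rotation":[0,0,0]},{"translation":[0,0,0.015],"rotation":[0,0,0]},{"translation":[0,0,0.015],"rotation":[0,0,0]},{"translation":[0,0,0.015],"rotation":[0,0,0]},{"translation":[0,0,0.015],"rotation":[0,0,0]}]'

```text
t: 27.02
eef_pos: [0.6002, 0.1751, 0.1041]
ee_rot: [-3.141, -0.001, 3.129]
force: [-2.1, -1.6, 2.4]
width: 0.0117
gripper_force: 45.0
```

>>> apply_moves --steps '[{"translation":[0,0,0.005],"rotation":[0,0,0]},{"translation":[0,0,0.005],"rotation":[0,0,0]},{"translation":[0,0,0.005],"rotation":[0,0,0]},{"translation":[0,0,0.01],"rotation":[0,0,0]},{"translation":[0,0,0.05],"rotation":[0,0,0]},{"translation":[0,0,0.1],"rotation":[0,0,0]},{"translation":[0,0,0.2],"rotation":[0,0,0]},{"translation":[0,0,0.32],"rotation":[0,0,0]},{"translation":[0,0,0.45],"rotation":[0,0,0]},{"translation":[0,0,0.5],"rotation":[0,0,0]}]' --jaw 0

```text
t: 27.85
eef_pos: [0.6023, 0.1757, 0.2354]
ee_rot: [3.139, 0.007, 3.13]
force: [0.1, -0.1, 0.5]
width: 0.044
gripper_force: 0.0
```

>>> apply_moves --steps '[{"translation":[-0.12,0.04,0],"rotation":[0,0,0.023]},{"translation":[-0.24,0.08,0],"rotation":[0,0,0.023]},{"translation":[-0.36,0.12,0],"rotation":[0,0,0.023]},{"translation":[-0.48,0.16,0],"rotation":[0,0,0.023]},{"translation":[-0.6,0.2,0],"rotation":[0,0,0.023]},{"translation":[-0.72,0.23,0],"rotation":[0,0,0.023]},{"translation":[-0.8,0.23,0],"rotation":[0,0,0.023]},{"translation":[-0.8,0.23,0],"rotation":[0,0,0.023]},{"translation":[-0.8,0.23,0],"rotation":[0,0,0.023]},{"translation":[-0.8,0.23,0],"rotation":[0,0,0.023]}]'

```text
t: 28.68
eef_pos: [0.4008, 0.2331, 0.2302]
ee_rot: [3.14, 0.001, -3.141]
force: [0.0, 0.1, -0.5]
width: 0.0438
gripper_force: 0.0
```

>>> apply_moves --steps '[{"translation":[0,0,-0.08],"rotation":[0,0,0]},{"translation":[0,0,-0.16],"rotation":[0,0,0]},{"translation":[0,0,-0.22],"rotation":[0,0,0]},{"translation":[0,0,-0.28],"rotation":[0,0,0]},{"translation":[0,0,-0.34],"rotation":[0,0,0]},{"translation":[0,0,-0.39],"rotation":[0,0,0]},{"translation":[0,0,-0.41],"rotation":[0,0,0]},{"translation":[0,0,-0.41],"rotation":[0,0,0]},{"translation":[0,0,-0.41],"rotation":[0,0,0]},{"translation":[0,0,-0.41],"rotation":[0,0,0]}]'

```text
t: 29.52
eef_pos: [0.4011, 0.2331, 0.1275]
ee_rot: [3.141, 0.001, 3.141]
force: [-0.8, -0.1, -0.1]
width: 0.0437
gripper_force: 0.0
```

>>> apply_moves --steps '[{"translation":[0,0,0],"rotation":[0,0,0]},{"translation":[0,0,0],"rotation":[0,0,0]},{"translation":[0,0,0],"rotation":[0,0,0]},{"translation":[0,0,0],"rotation":[0,0,0]},{"translation":[0,0,0],"rotation":[0,0,0]},{"translation":[0,0,0],"rotation":[0,0,0]},{"translation":[0,0,0],"rotation":[0,0,0]},{"translation":[0,0,0],"rotation":[0,0,0]},{"translation":[0,0,0],"rotation":[0,0,0]},{"translation":[0,0,0],"rotation":[0,0,0]}]' --jaw 1 --newtons 6

```text
t: 30.35
eef_pos: [0.4003, 0.2327, 0.1269]
ee_rot: [3.142, 0.0, 3.142]
force: [-1.2, 0.2, 2.9]
width: 0.0138
gripper_force: 6.0
```

>>> apply_moves --steps '[{"translation":[0.014,-0.03,0],"rotation":[0,0,0]},{"translation":[0.032,-0.065,0],"rotation":[0,0,0]},{"translation":[0.052,-0.099,0],"rotation":[0,0,0]},{"translation":[0.075,-0.132,0],"rotation":[0,0,0]},{"translation":[0.103,-0.168,0],"rotation":[0,0,0]},{"translation":[0.134,-0.202,0],"rotation":[0,0,0]},{"translation":[0.168,-0.234,0],"rotation":[0,0,0]},{"translation":[0.203,-0.264,0],"rotation":[0,0,0]},{"translation":[0.235,-0.287,0],"rotation":[0,0,0]},{"translation":[0.268,-0.308,0],"rotation":[0,0,0]}]'

```text
t: 31.18
eef_pos: [0.4681, 0.1545, 0.1268]
ee_rot: [-3.141, -0.0, 3.141]
force: [-0.8, 0.3, 2.8]
width: 0.0136
gripper_force: 6.0
```

>>> apply_moves --steps '[{"translation":[0.035,-0.019,0],"rotation":[0,0,0]},{"translation":[0.07,-0.037,0],"rotation":[0,0,0]},{"translation":[0.107,-0.052,0],"rotation":[0,0,0]},{"translation":[0.144,-0.064,0],"rotation":[0,0,0]},{"translation":[0.182,-0.075,0],"rotation":[0,0,0]},{"translation":[0.221,-0.083,0],"rotation":[0,0,0]},{"translation":[0.254,-0.088,0],"rotation":[0,0,0]},{"translation":[0.287,-0.092,0],"rotation":[0,0,0]},{"translation":[0.313,-0.094,0],"rotation":[0,0,0]},{"translation":[0.326,-0.094,0],"rotation":[0,0,0]}]'

```text
t: 32.02
eef_pos: [0.5497, 0.1304, 0.1267]
ee_rot: [-3.139, -0.001, 3.141]
force: [-0.8, -9.2, 6.1]
width: 0.0137
gripper_force: 6.0
```

>>> apply_moves --steps '[{"translation":[0.004,0,0],"rotation":[0,0,0]},{"translation":[0.008,0,0],"rotation":[0,0,0]},{"translation":[0.012,0,0],"rotation":[0,0,0]},{"translation":[0.016,0,0],"rotation":[0,0,0]},{"translation":[0.016,0,0],"rotation":[0,0,0]},{"translation":[0.016,0,0],"rotation":[0,0,0]},{"translation":[0.016,0,0],"rotation":[0,0,0]},{"translation":[0.016,0,0],"rotation":[0,0,0]},{"translation":[0.016,0,0],"rotation":[0,0,0]},{"translation":[0.016,0,0],"rotation":[0,0,0]}]'

```text
t: 32.85
eef_pos: [0.5532, 0.1303, 0.1267]
ee_rot: [-3.139, -0.001, 3.141]
force: [-0.2, -9.8, 4.1]
width: 0.0137
gripper_force: 6.0
```

>>> apply_moves --steps '[{"translation":[0.003,-0.006,0],"rotation":[0,0,0]},{"translation":[0.006,-0.006,0],"rotation":[0,0,0]},{"translation":[0.009,-0.006,0],"rotation":[0,0,0]},{"translation":[0.012,-0.006,0],"rotation":[0,0,0]},{"translation":[0.012,-0.006,0],"rotation":[0,0,0]},{"translation":[0.012,-0.006,0],"rotation":[0,0,0]},{"translation":[0.012,-0.006,0],"rotation":[0,0,0]},{"translation":[0.012,-0.006,0],"rotation":[0,0,0]},{"translation":[0.012,-0.006,0],"rotation":[0,0,0]},{"translation":[0.012,-0.006,0],"rotation":[0,0,0]}]'

```text
t: 33.68
eef_pos: [0.5561, 0.1302, 0.1268]
ee_rot: [-3.141, -0.0, -3.141]
force: [0.7, -6.6, 2.5]
width: 0.0138
gripper_force: 6.0
```

>>> apply_moves --steps '[{"translation":[0.004,-0.004,0],"rotation":[0,0,0]},{"translation":[0.008,-0.004,0],"rotation":[0,0,0]},{"translation":[0.012,-0.004,0],"rotation":[0,0,0]},{"translation":[0.016,-0.004,0],"rotation":[0,0,0]},{"translation":[0.02,-0.004,0],"rotation":[0,0,0]},{"translation":[0.02,-0.004,0],"rotation":[0,0,0]},{"translation":[0.02,-0.004,0],"rotation":[0,0,0]},{"translation":[0.02,-0.004,0],"rotation":[0,0,0]},{"translation":[0.02,-0.004,0],"rotation":[0,0,0]},{"translation":[0.02,-0.004,0],"rotation":[0,0,0]}]'

```text
t: 34.52
eef_pos: [0.5591, 0.1301, 0.126]
ee_rot: [3.141, -0.004, 3.141]
force: [-7.7, 1.6, 3.7]
width: 0.0141
gripper_force: 6.0
```

Run:
```python
from h import *
im=grab_frame('top')
c=im[165:245,195:425];cv2.imwrite('pics/top2c.png',cv2.resize(c,None,fx=3.4,fy=3.4,interpolation=cv2.INTER_CUBIC))
print(get_state()['force'])
```

```text
[-7.77716284  2.46210196  4.19131752]
```

>>> apply_moves --steps '[{"translation":[0,0,0],"rotation":[0,0,0]},{"translation":[0,0,0],"rotation":[0,0,0]},{"translation":[0,0,0],"rotation":[0,0,0]},{"translation":[0,0,0.02],"rotation":[0,0,0]},{"translation":[0,0,0.1],"rotation":[0,0,0]},{"translation":[0,0,0.2],"rotation":[0,0,0]},{"translation":[0,0,0.35],"rotation":[0,0,0]},{"translation":[-0.08,0.1,0.5],"rotation":[0,0,0]},{"translation":[-0.16,0.22,0.65],"rotation":[0,0,0]},{"translation":[-0.16,0.25,0.8],"rotation":[0,0,0]}]' --jaw 0

```text
t: 35.4
eef_pos: [0.5204, 0.1889, 0.3162]
ee_rot: [3.141, -0.001, 3.141]
force: [1.5, 0.3, -0.2]
width: 0.0438
gripper_force: 0.0
```

>>> apply_moves --steps '[{"translation":[0,0,0.05],"rotation":[0,0,0]},{"translation":[0,0,0.1],"rotation":[0,0,0]},{"translation":[0,0,0.15],"rotation":[0,0,0]},{"translation":[0,0,0.2],"rotation":[0,0,0]},{"translation":[0,0,0.2],"rotation":[0,0,0]},{"translation":[0,0,0.2],"rotation":[0,0,0]},{"translation":[0,0,0.2],"rotation":[0,0,0]},{"translation":[0,0,0.2],"rotation":[0,0,0]},{"translation":[0,0,0.2],"rotation":[0,0,0]},{"translation":[0,0,0.2],"rotation":[0,0,0]}]'

```text
t: 36.23
eef_pos: [0.5223, 0.188, 0.3647]
ee_rot: [-3.141, -0.001, 3.141]
force: [-0.5, 0.6, -0.2]
width: 0.0439
gripper_force: 0.0
```

Run:
```python
from h import *
import pickle
np.set_printoptions(precision=4,suppress=True)
def bar(im,m):
    h=cv2.cvtColor(im,cv2.COLOR_BGR2HSV);k=cv2.inRange(h,(0,150,80),(4,255,255))|cv2.inRange(h,(172,150,80),(180,255,255))
    k[:190]=0;k[330:]=0;k[:,:230]=0;k[:,440:]=0
    ys=[];C=[]
    for c in range(262,395,2):
        r=np.where(k[:,c])[0]
        if 5<len(r)<25: C.append((c+.5,r.min()+.0))
    C=np.array(C);P=plane(m,C,.108);f=np.polyfit(P[:,1],P[:,0],1);r=P[:,0]-np.polyval(f,P[:,1])
    g=abs(r)<.002;f=np.polyfit(P[g,1],P[g,0],1)
    return f,g.sum(),len(C),np.polyval(f,[.13,.29])
m0=pickle.load(open('rack.pkl','rb'));print('before',bar(cv2.imread('pics/rack.png'),m0))
s=get_state();m=cam('wrist');im=grab_frame('wrist');print(s['eef_pos'],s['force'],s['t']);print('now',bar(im,m))
cv2.imwrite('pics/fin.png',im)
c=im[100:340,150:500];cv2.imwrite('pics/finc.png',cv2.resize(c,None,fx=2.2,fy=2.2,interpolation=cv2.INTER_CUBIC))
```

```text
before (array([0.0258, 0.5419]), np.int64(66), 66, array([0.5453, 0.5494]))
[0.5223 0.188  0.3647] [-0.4651  0.5773 -0.2329] 36.2333
now (array([0.01  , 0.5465]), np.int64(63), 63, array([0.5478, 0.5494]))
```

View pics/finc.png

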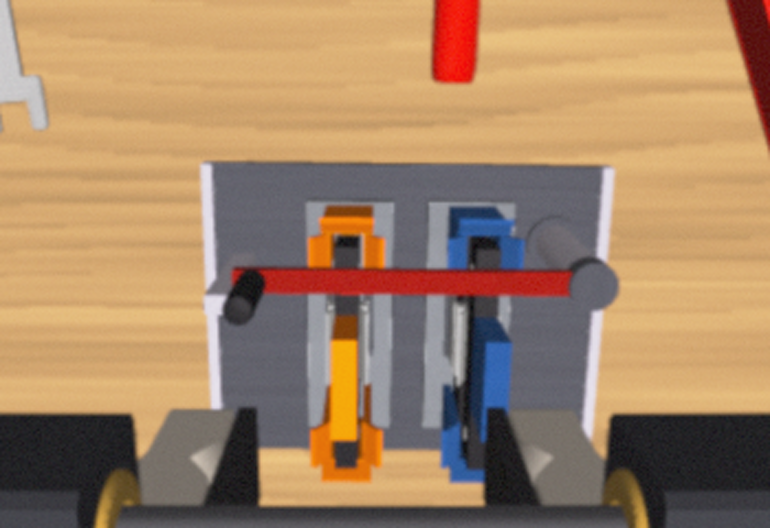

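```bash
python3 -c "
from station import *
print(job_done())"
```

```text
the job is handed in; nothing more can be done
None
```

The job is handed in at about 36 s: both covers stopped firmly on their slot floors and the last image shows the keeper bar back at its stop. I left the white-tabbed cover and the other things alone, but took no final picture of the tray.

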